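Dispense a nut with the lever and ease the lid shut

TASK

Two lever dispensers stand on the bench, one holding a hexagon nut and one a bolt. Only pushing with the fingertips, press the lever of the one that holds the nut all the way down and keep it down until the nut has slid into its tray, then ease the lever back up so that the lid closes gently without slamming, and move clear. Leave the nut lying untouched in the tray, and leave the bolt's dispenser shut and the other things on the bench where they are.

Things in the scene. Friction and masses are not known exactly. Their poses are not given: they have to be found in the camera images.
- nut_unit: Dispenser fixed to the bench, with one large hexagon nut in its open black-floored chute (42 wide, sloping 30 deg down to the front, back 120 high). Origin: under the base plate (x -95..80, y -49..29 mm). Front (-x) has a catch tray x -95..-20, walls 28 to 32 high; the lid shuts the chute end at x -20, 40 to 75 high. Cover 85 high: x -59..19, y -46..-25; the lever is on its -y side
- nut_unit_pad (a point): Centre of the top of the rubber finger pad (26 along x, 22 along y, 6 mm thick) on the nut dispenser's lever; moves with the lever. At rest level, 71 mm above the bench, at x -105, y -58.5 mm in the dispenser's frame; pivot 85 mm behind it (+x), 62 high. Fully down: 33 mm above the bench, 12 mm farther to +x, tilted 26 deg. The tray wall is 34 mm from the pad's centre line, 28 high
- nut_unit_lever (a joint): The nut dispenser's lever angle, rad: 0 at rest (up, level), 0.45 fully down against its stop. A spring returns it: about 3 N at the pad starts it, about 6 N holds it fully down; let go, it flies up and the lid slams.
- nut_unit_lid (a joint): The nut dispenser's lid (aluminium flap, 39 x 31 mm, hinged along its top edge across the outlet, linked to the lever): 0 shut, 1.26 rad fully up; always 2.8 times the lever angle. It closes at 1 rad/s when the pad rises at about 30 mm/s; closing faster than 5 rad/s counts as a slam.
- bolt_unit: Dispenser fixed to the bench, with one hexagon-head bolt in its open black-floored chute (42 wide, sloping 30 deg down to the front, back 120 high). Origin: under the base plate (x -95..80, y -49..29 mm). Front (-x) has a catch tray x -95..-20, walls 28 to 32 high; the lid shuts the chute end at x -20, 40 to 75 high. Cover 85 high: x -59..19, y -46..-25; the lever is on its -y side
- bolt_unit_pad (a point): Centre of the top of the rubber finger pad (26 along x, 22 along y, 6 mm thick) on the bolt dispenser's lever; moves with the lever. At rest level, 71 mm above the bench, at x -105, y -58.5 mm in the dispenser's frame; pivot 85 mm behind it (+x), 62 high. Fully down: 33 mm above the bench, 12 mm farther to +x, tilted 26 deg. The tray wall is 34 mm from the pad's centre line, 28 high
- bolt_unit_lever (a joint): The bolt dispenser's lever angle, rad: 0 at rest (up, level), 0.45 fully down against its stop. A spring returns it: about 3 N at the pad starts it, about 6 N holds it fully down; let go, it flies up and the lid slams.
- bolt_unit_lid (a joint): The bolt dispenser's lid (aluminium flap, 39 x 31 mm, hinged along its top edge across the outlet, linked to the lever): 0 shut, 1.26 rad fully up; always 2.8 times the lever angle. It closes at 1 rad/s when the pad rises at about 30 mm/s; closing faster than 5 rad/s counts as a slam.
- nut_unit_tray (a point): Centre of the floor of the nut dispenser's tray (inside 71 x 42 mm), 6 mm above the bench, 56.5 mm in front (-x) of the dispenser's origin; axes as the dispenser's
- nut: Large steel hexagon nut, 24x27x13 mm, origin at the centre of one face. It starts lying in the nut dispenser's chute against the shut lid; when the lid is fully up it slides into the tray by itself within a second
- bolt: Steel hexagon-head bolt, 67 mm long, head 21 mm, origin at the centre of the head's end. It lies in the other dispenser's chute, head against the lid, and stays there
- tape_roll: A roll of black tape lying flat, 57x54x19 mm, origin under its centre; a bystander
- measure: A yellow tape measure, 37x95x64 mm, standing, origin under its body; a bystander
- wrench: An adjustable wrench lying flat, 51x198x11 mm, origin under its centre; a bystander

How it is judged (in metres and radians):
On the way, in this order (a step that is already met when the one before it is completed fails the run):
1. the nut dispenser's lever is held fully down (lid up past 1.1 rad) and the nut lies in its tray (value of joint nut_unit_lid above 1.1 rad and x of nut in the frame of nut_unit_tray between -0.04 and 0.04 m and y of nut in the frame of nut_unit_tray between -0.024 and 0.024 m and z of nut in the frame of nut_unit_tray between -0.005 and 0.024 m), for 0.3 s.
2. the lid is eased shut (value of joint nut_unit_lid below 0.08 rad), for 0.2 s.
At the end, for the whole second after the job is handed in: The nut lies at rest in its dispenser's tray, both lids are shut (within 0.08 rad) (value of joint each of nut_unit_lid, bolt_unit_lid below 0.08 rad and linear speed of nut below 0.02 m/s and x of nut in the frame of nut_unit_tray between -0.04 and 0.04 m and y of nut in the frame of nut_unit_tray between -0.024 and 0.024 m and z of nut in the frame of nut_unit_tray between -0.005 and 0.024 m); the robot touches nothing.
It fails at once if the nut dispenser's lid slams: it closes faster than 5 rad/s (velocity of joint nut_unit_lid below -5 rad/s).
It fails at once if the bolt dispenser's lid is opened more than 0.2 rad (value of joint bolt_unit_lid above 0.2 rad).
It fails at once if the robot touches the nut (over 0.3 N) (contact force between any of the fingers, the arm and nut above 0.3 N).
It fails at once if the robot touches the bolt (over 0.3 N) (contact force between any of the fingers, the arm and bolt above 0.3 N).
It fails at once if a bystander is moved more than 25 mm (distance of any of tape_roll, measure, wrench from where it was at the start of the episode above 0.025 m).
It also fails if it takes over 32 s, if anything falls off the work surface, if the arm or the gripper's body presses on something with over 40 N, if the wrist force passes 120 N, or if a joint passes its speed limit or range.

ROBOT

A 6-joint arm with a two-finger parallel gripper is mounted at the origin on a cart in front of the work surface, level with it; the furniture and walls round the work are solid. World frame = base frame: x ahead of the robot, y to its left, z up, the work surface at z = 0. Lengths are in m, angles in degrees, forces in N, time in s.
With the tool pointing down it reaches from about 0.25 to 0.725 m from the base axis. Payload 9.7 kg.
Tool frame: the origin (TCP) lies on the centre line of the jaws, within the pads' length; the fingertips stand 19 mm ahead of it and the grasp point (between the pads) is the TCP (bot.tcp_to_tips is the z of the fingertips in the tool frame, in m); z points along the fingers, y is the line along which they close (so a half turn about z gives the same grasp; the last joint's range is limited). The gripper opens to 85 mm and grips with 20 to 120 N. Pads are 22 mm wide; open, the fingers measure 114 mm over their backs; the gripper's body (76 mm by 85 mm) begins 54 mm behind the grasp point. The pads swing forward as they close: fully open they stand 13 mm farther back than shut.
Start: joints at [65.432, 4.979, 10.078, 95.1, 0, 90], TCP at [0.229, 0.5, 0.25] pointing down, gripper open.
Joint ranges: [-179.16, 179.16], [-48.56, 103.87], [-65.8, 70.77], [-126.05, 130.52], [-82.76, 87.17], [-180, 180]. Speed limits (degrees/s): [127.2, 127.2, 147.25, 180, 180, 180].

INTERFACE

Orientations are given as [roll, pitch, yaw] about the fixed x, y, z axes, in that order (R = Rz(yaw) Ry(pitch) Rx(roll)).
In Python, from workcell import bot gives the robot as it stands. The module is installed in compiled form; this text tells all that it offers.
- The arm moves only by the tool play_rows, never from a script. Its argument "increments" is a list of rows, each an object with "slide": the shift along the tool's x, y, z in mm, a list of three; "angular": the turn, a rotation vector about the tool's x, y, z in degrees, a list of three; "claw": the opening, from -1 (shut) to 1 (fully open). In form: [{"slide": [x, y, z], "angular": [rx, ry, rz], "claw": claw}, ...]. A call has 1 to 8 rows; each row shifts and turns the commanded pose from where the row before left it, along the tool's axes as they then stand; what a row does not reach is not made up. A row lasts 1/10 s, in which the tool goes at most 50 mm and 8.59 degrees, less where a joint would pass 70% of its speed; a pose out of reach is approached as far as the arm can. A call is refused whole if a number of a shift passes 50 or a number of a turn 8.59, either way. A call with a gripper value outside its range is refused whole. The fingers move at their own pace and stop on an object; "squeeze" is the grip in N (left out, the last holds). Time passes only in rows, so rows that do not move let the fingers close. It gives the time, the measured TCP pose, the force, the opening and the grip force at its end, in the units of the state.
- bot.get_obs(): the state, without advancing time (a new reading comes with each control period).
- bot.camera(name): name is "scene" or "side" or "wrist"; returns the picture (420x560x3 uint8, red, green, blue); there is no depth.
- bot.camera_info(name): a dict with "fovy" (degrees; the focal length in pixels is half the picture's height over the tangent of half this angle, whatever the lens; pixels are square), "cx", "cy" (the principal point, pixels), "R" (3x3) and "t" (3): a world point X has camera coordinates R X + t. Camera axes: x right, y down, z forward; pixel columns grow to the right and rows downward; lengths in m; the calibration is good to about 2 mm. A picture is of the moment at which its call begins: read the wrist's pose just before it. camera_info takes no time and is no camera call; for the wrist camera it gives the pose at the moment of the call.
- bot.job_done(): hands the job in; it is judged then, once.
The state is a dict: "time": time; "q": joint angles; "qd": joint speeds; "joint_efforts": joint torques, N m; "ee_pos": TCP position; "tcp_rot": TCP orientation; "wrist_force": force on the tool from outside, world axes, zero at the start; "torque": the same for the moment, N m; "opening": finger opening in m; "grasp_force": force on a finger pad.
Only numpy, scipy, OpenCV 4.12 (cv2) and the standard library are available. Lean on these libraries where they do the work, as an engineer would, in place of code of your own. Each camera call takes 0.05 s, during which the arm holds its last target. There are 200 camera calls.

## Working session

There is one attempt and no reset: what is moved stays moved. The work goes in short steps, Python scripts to look and compute and a tool call to move; the robot and the scene stay as the last step left them, time stands still between calls to the robot, and variables do not carry over. Pictures are saved under pics/ and viewed, at most 10 in all, crops included, and the job is handed in when it is done.

Besides the shell and the picture viewer there is one more tool, called after "Emit:" as name([rows], argument=value, ...), one row to a line, values as JSON. play_rows: Moves the arm, as the interface text tells. Its arguments: {"type":"object","properties":{"increments":{"type":"array"},"squeeze":{"type":"number"}},"required":["increments"]}

```bash
mkdir -p pics; python3 - <<'E'
from workcell import bot
import cv2
o=bot.get_obs();print(o['time'],o['ee_pos'],o['tcp_rot'],o['opening'],bot.tcp_to_tips)
for n in('scene','side'):
    i=bot.camera_info(n);print(n,i)
    cv2.imwrite(f'pics/{n}.png',cv2.resize(bot.camera(n),(800,600),interpolation=cv2.INTER_CUBIC)[:,:,::-1])
E
```

```text
0.0 [0.22860387 0.50002319 0.24959134] [-1.79924953e+02  9.88033956e-04  1.55430008e+02] 0.08512928681222487 0.019
scene {'fovy': 46.173980991089856, 'cx': 281.17048247706515, 'cy': 211.98647267402905, 'R': array([[ 0.57654425, -0.81696886,  0.01259442],
       [-0.35843894, -0.26674614, -0.8946329 ],
       [ 0.73424673,  0.51128112, -0.4466244 ]]), 't': array([-0.47551059,  0.18883565,  0.65339703])}
side {'fovy': 49.281672738845, 'cx': 275.95590071352257, 'cy': 209.24176286604427, 'R': array([[ 0.99992164,  0.011195  , -0.00560317],
       [ 0.00638436, -0.84100845, -0.54098432],
       [-0.01076863,  0.54090615, -0.84101402]]), 't': array([-0.49076215, -0.12582191,  1.0419907 ])}
```

View pics/scene.png

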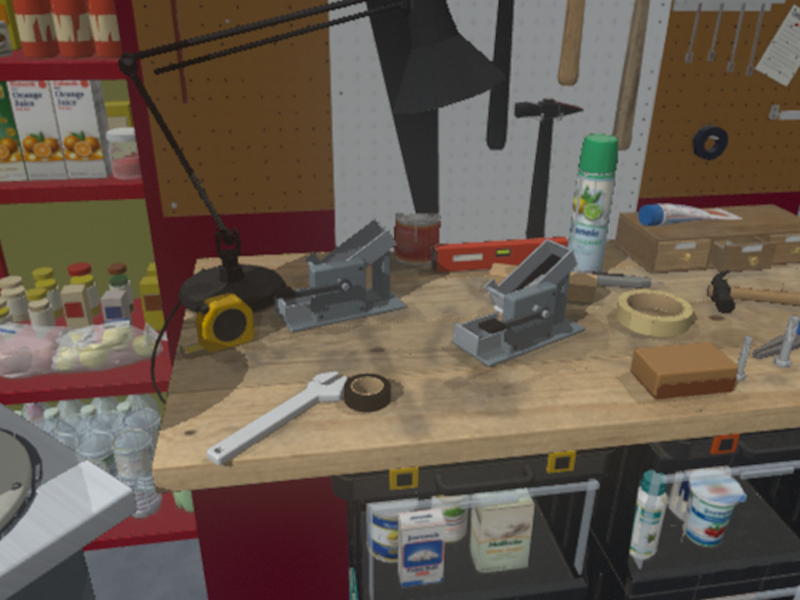

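View pics/side.png

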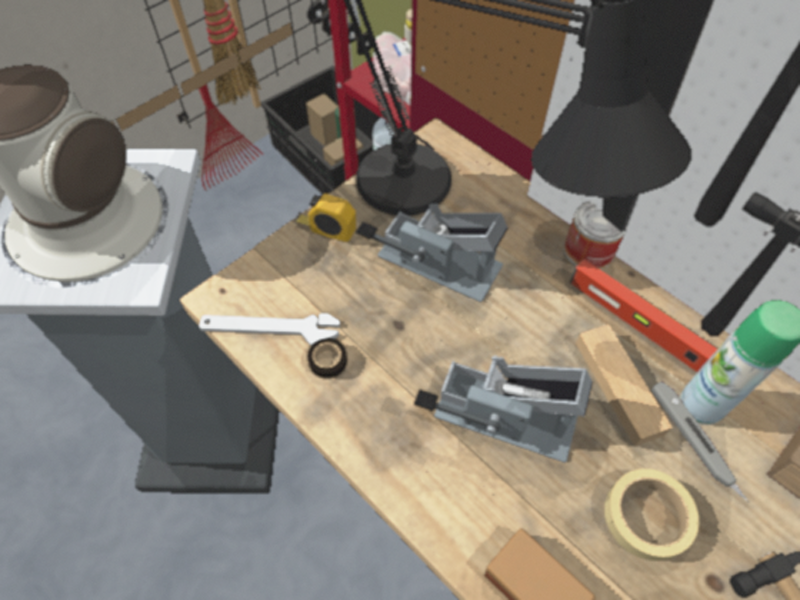

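The side view shows a silver bolt in the near dispenser's chute (about 525,390). The far unit, with its pad at about (368,230), should therefore hold the nut. I'll enlarge both views to check.

```bash
python3 - <<'E'
import cv2,numpy as np
from workcell import bot
for n,(u,v,w,h) in {'scene':(185,145,110,90),'side':(205,130,155,85)}.items():
    im=bot.camera(n)[:,:,::-1]
    c=im[v:v+h,u:u+w]
    s=5
    cv2.imwrite(f'pics/{n}c.png',cv2.resize(c,None,fx=s,fy=s,interpolation=cv2.INTER_CUBIC))
E
```

```text
(no output)
```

View pics/scenec.png

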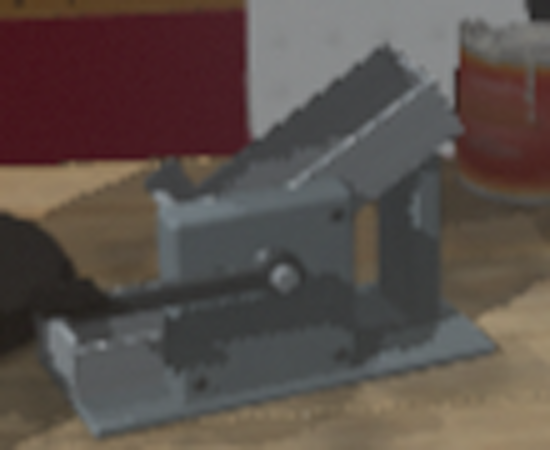

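View pics/sidec.png

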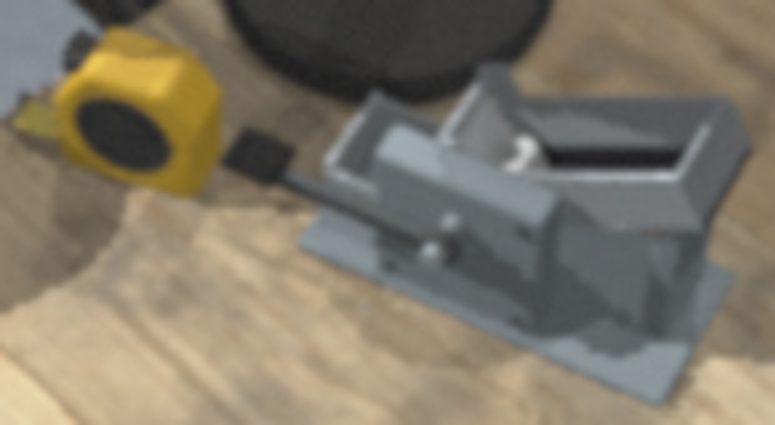

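The nut shows in the side crop at about (522,155), so the far unit is the one. Next I fit its pose from the base corners and the pad.

```bash
cat > fit.py <<'E'
import numpy as np
from workcell import bot
from scipy.optimize import least_squares
def proj(n,X):
    i=bot.camera_info(n);c=X@i['R'].T+i['t'];f=210/np.tan(np.radians(i['fovy']/2))
    return c[:,:2]/c[:,2:]*f+[i['cx'],i['cy']]
off={'scene':(185,145),'side':(205,130)}
P=[('scene',(98,433),(-95,-49,0)),('scene',(497,350),(80,-49,0)),
('side',(300,240),(-95,-49,2)),('side',(660,404),(80,-49,0)),('side',(732,275),(80,29,2)),('side',(258,156),(-105,-58.5,71))]
def W(p,L):
    c,s=np.cos(p[2]),np.sin(p[2]);L=np.array(L,float)/1000
    return L@np.array([[c,s,0],[-s,c,0],[0,0,1]])+[p[0],p[1],0]
def res(p):
    r=[]
    for n,c,L in P:
        px=(np.array(c)+.5)/5-.5+off[n]
        r.append((proj(n,W(p,[L]))[0]-px))
    return np.array(r).ravel()
s=least_squares(res,[.55,.3,0.]) 
print(s.x[:2],np.degrees(s.x[2]));print(res(s.x).reshape(-1,2).round(1))
print('pad',W(s.x,[(-105,-58.5,71),(-93,-58.5,33)]).round(4))
# measure: feature pixels on crop, at heights
def back(n,c,z):
    i=bot.camera_info(n);f=210/np.tan(np.radians(i['fovy']/2))
    px=(np.array(c)+.5)/5-.5+off[n]
    d=i['R'].T@np.array([(px[0]-i['cx'])/f,(px[1]-i['cy'])/f,1]);o=-i['R'].T@i['t']
    return (o+d*(z-o[2])/d[2]).round(3)
for c in ((112,35),(180,40),(215,90),(75,80)):print('measure top',c,back('side',c,.064))
print('measure foot',back('side',(195,192),0),back('side',(100,172),0))
E
python3 fit.py
```

```text
[ 0.5724621  -0.06925993] -28.01420450978806
[[-0.8  1.3]
 [-0.6  0.5]
 [-0.6  1. ]
 [ 0.6  0.9]
 [ 1.3 -0.5]
 [ 0.4 -0.9]]
pad [[ 0.4523 -0.0716  0.071 ]
 [ 0.4629 -0.0772  0.033 ]]
measure top (112, 35) [ 0.386 -0.002  0.064]
measure top (180, 40) [ 0.415 -0.005  0.064]
measure top (215, 90) [ 0.432 -0.033  0.064]
measure top (75, 80) [ 0.372 -0.028  0.064]
measure foot [ 0.419 -0.037  0.   ] [ 0.376 -0.026 -0.   ]
```

```bash
python3 - <<'E'
import numpy as np
from workcell import bot
from scipy.optimize import least_squares
def pr(n,X):
    i=bot.camera_info(n);c=i['R']@X+i['t'];f=210/np.tan(np.radians(i['fovy']/2))
    return (c[:2]/c[2]*f+[i['cx'],i['cy']])/.7
A=least_squares(lambda X:np.r_[pr('scene',X)-[229,240],pr('side',X)-[403,140]],[.5,.1,.1]);print('stem',A.x,A.cost)
def g(X):
    s=pr('side',X);a=np.array([403,140]);d=np.array([350,10])-a
    d=d/np.hypot(*d);return np.r_[pr('scene',X)-[127,62],(s-a)@[-d[1],d[0]]]
B=least_squares(g,A.x+[0,0,.3]);print('elbow',B.x,B.cost,pr('side',B.x))
def h(X):
    return np.r_[pr('scene',X)-[400,0],(pr('side',X)[1]-(35-35)) - (pr('side',X)[0]-410)*.2]
C=least_squares(h,[.6,0,.5]);print('upper arm pt',C.x,C.cost,pr('side',C.x))
E
```

```text
stem [0.50485041 0.08692209 0.08738103] 2.7700134844052613
elbow [0.4134252  0.13177487 0.33989243] 2.992919351003619e-27 [332.39457805 -33.18311045]
upper arm pt [ 0.66802079 -0.10163912  0.41070206] 1.4025624910786642e-26 [573.36149148  32.6722983 ]
```

Emit:
play_rows([
  {"slide":[-10,-18,0],"angular":[0,0,3.4],"claw":-1},
  {"slide":[-18,-32,0],"angular":[0,0,0],"claw":-1},
  {"slide":[-18,-32,0],"angular":[0,0,0],"claw":-1},
  {"slide":[-18,-32,0],"angular":[0,0,0],"claw":-1},
  {"slide":[-18,-32,0],"angular":[0,0,0],"claw":-1},
  {"slide":[-18,-32,0],"angular":[0,0,0],"claw":-1},
  {"slide":[-18,-32,0],"angular":[0,0,0],"claw":-1},
  {"slide":[-18,-32,0],"angular":[0,0,0],"claw":-1},
], squeeze=20)

```text
time: 1.0
ee_pos: [0.2361, 0.2214, 0.2502]
tcp_rot: [180.0, 0.0, 152.1]
wrist_force: [0.6, -0.5, 0.2]
opening: 0.0001
grasp_force: 0.0
```

Emit:
play_rows([
  {"slide":[-14,-19,0],"angular":[0,0,0],"claw":-1},
  {"slide":[-14,-19,0],"angular":[0,0,0],"claw":-1},
  {"slide":[-14,-19,0],"angular":[0,0,0],"claw":-1},
  {"slide":[-14,-19,0],"angular":[0,0,0],"claw":-1},
  {"slide":[-17,-21,0],"angular":[0,0,0],"claw":-1},
  {"slide":[-17,-21,0],"angular":[0,0,0],"claw":-1},
  {"slide":[-17,-21,0],"angular":[0,0,0],"claw":-1},
  {"slide":[-17,-21,0],"angular":[0,0,0],"claw":-1},
])

```text
time: 1.8
ee_pos: [0.2709, 0.0222, 0.2503]
tcp_rot: [180.0, 0.0, 152.0]
wrist_force: [0.9, 0.0, -0.1]
opening: 0.0002
grasp_force: 0.0
```

Emit:
play_rows([
  {"slide":[-17,-21,0],"angular":[0,0,0],"claw":-1},
  {"slide":[-17,-21,0],"angular":[0,0,0],"claw":-1},
  {"slide":[-17,-21,0],"angular":[0,0,0],"claw":-1},
  {"slide":[-17,-21,0],"angular":[0,0,0],"claw":-1},
  {"slide":[0,0,0],"angular":[0,0,0],"claw":-1},
  {"slide":[0,0,0],"angular":[0,0,0],"claw":-1},
])

```text
time: 2.4
ee_pos: [0.2914, -0.0831, 0.2501]
tcp_rot: [180.0, -0.0, 151.9]
wrist_force: [0.1, 0.1, 0.2]
opening: 0.0005
grasp_force: 0.0
```

Emit:
play_rows([
  {"slide":[-19,12,8],"angular":[0,0,0],"claw":-1},
  {"slide":[-19,12,8],"angular":[0,0,0],"claw":-1},
  {"slide":[-19,12,8],"angular":[0,0,0],"claw":-1},
  {"slide":[-19,12,8],"angular":[0,0,0],"claw":-1},
  {"slide":[-19,12,8],"angular":[0,0,0],"claw":-1},
  {"slide":[0,0,0],"angular":[0,0,0],"claw":-1},
  {"slide":[0,0,0],"angular":[0,0,0],"claw":-1},
])

```text
time: 3.1
ee_pos: [0.4033, -0.0734, 0.2101]
tcp_rot: [-180.0, -0.1, 152.1]
wrist_force: [-0.9, 0.3, 0.1]
opening: -0.0
grasp_force: 0.0
```

```bash
python3 - <<'E'
from workcell import bot
import cv2,numpy as np
o=bot.get_obs();print(o['ee_pos'],o['tcp_rot'])
i=bot.camera_info('wrist');print(i);np.savez('w.npz',**i)
cv2.imwrite('pics/w.png',cv2.resize(bot.camera('wrist'),(800,600),interpolation=cv2.INTER_CUBIC)[:,:,::-1])
E
```

```text
[ 0.40332045 -0.07335549  0.21013768] [-1.79981237e+02 -7.15754704e-02  1.52134849e+02]
{'fovy': 69.71651032604707, 'cx': 283.80984603696, 'cy': 209.5894565243519, 'R': array([[ 0.4671047 ,  0.88420134, -0.00109537],
       [ 0.84905076, -0.44818888,  0.27971332],
       [ 0.24683196, -0.13158543, -0.96008294]]), 't': array([-0.12368284, -0.3986656 ,  0.23117299])}
```

View pics/w.png

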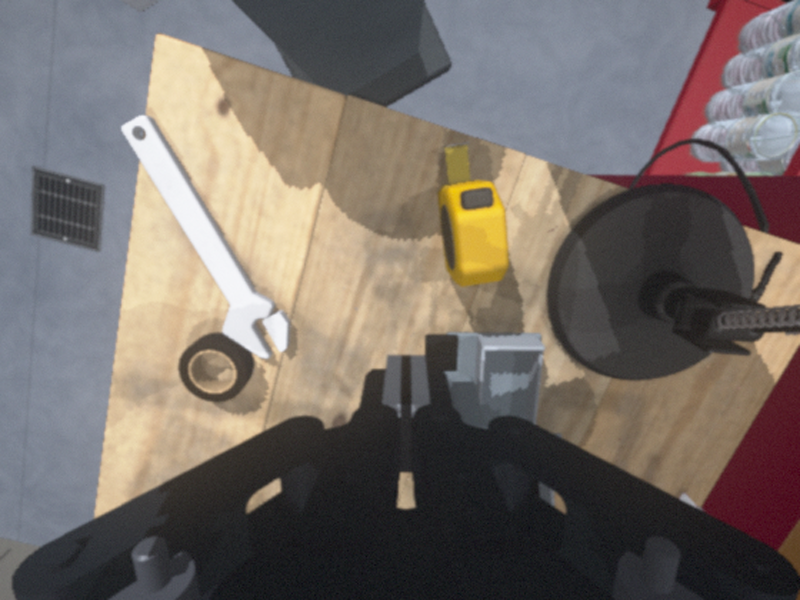

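The wrist view shows the dark pad beside the fingertips, with its front edge at row 335 and its sides at columns 425 and 457. The tray is at about (510,370). I'll compare this with the fit.

```bash
cat > chk.py <<'E'
import numpy as np
i=np.load('w.npz');f=210/np.tan(np.radians(float(i['fovy'])/2))
p=np.array([.5725,-.0693,np.radians(-28.0)])
def W(L):
    c,s=np.cos(p[2]),np.sin(p[2]);L=np.array(L,float)/1000
    return L@np.array([[c,s,0],[-s,c,0],[0,0,1]])+[p[0],p[1],0]
def pr(X):
    c=X@i['R'].T+i['t'];return (c[:,:2]/c[:,2:]*f+[i['cx'],i['cy']])/.7
print('pad front corners, top',pr(W([(-118,-69.5,71),(-118,-47.5,71)])).round())
print('tray front outer corners z30',pr(W([(-95,25,30),(-95,-25,30)])).round(), 'base front',pr(W([(-95,29,2),(-95,-49,2)])).round())
def back(u,v,z):
    d=i['R'].T@np.array([(u*.7-i['cx'])/f,(v*.7-i['cy'])/f,1]);o=-i['R'].T@i['t'];return o+d*(z-o[2])/d[2]
a,b=back(425,335,.071),back(457,335,.071);print(a,b,np.hypot(*(a-b)[:2]))
m=(a+b)/2;c,s=np.cos(p[2]),np.sin(p[2]);q=m[:2]+.013*np.array([c,s]);print('pad centre',q,'fit',W([(-105,-58.5,71)]))
for uv in((445,275),(505,285)):
    X=back(*uv,.05);d=X[:2]-q;print('measure end rel pad, lever xy',d@[c,s],d@[-s,c])
E
python3 chk.py
```

```text
pad front corners, top [[426. 338.]
 [459. 338.]]
tray front outer corners z30 [[548. 347.]
 [482. 346.]] base front [[542. 333.]
 [447. 333.]]
[ 0.43387741 -0.07486262  0.071     ] [ 0.44358386 -0.05647021  0.071     ] 0.0207965341846434
pad centre [ 0.45020895 -0.07176955] fit [[ 0.45232642 -0.07165792  0.071     ]]
measure end rel pad, lever xy -0.04812111024355357 0.00343256778929313
measure end rel pad, lever xy -0.04129009441154802 0.04432704908525802
```

Emit:
play_rows([
  {"slide":[-14,8,0],"angular":[0,0,0],"claw":-1},
  {"slide":[-14,8,0],"angular":[0,0,0],"claw":-1},
  {"slide":[-13,8,10],"angular":[0,0,0],"claw":-1},
  {"slide":[0,0,25],"angular":[0,0,0],"claw":-1},
  {"slide":[0,0,25],"angular":[0,0,0],"claw":-1},
  {"slide":[0,0,25],"angular":[0,0,0],"claw":-1},
  {"slide":[0,0,20],"angular":[0,0,0],"claw":-1},
  {"slide":[0,0,3],"angular":[0,0,0],"claw":-1},
])

```text
time: 3.95
ee_pos: [0.4495, -0.072, 0.1009]
tcp_rot: [-180.0, -0.1, 152.0]
wrist_force: [-0.7, 0.2, 0.2]
opening: 0.0
grasp_force: 0.0
```

```bash
python3 - <<'E'
from workcell import bot
import cv2,numpy as np
o=bot.get_obs();print(o['ee_pos'],o['wrist_force'])
a=cv2.resize(bot.camera('side')[120:220,200:330],None,fx=5,fy=5,interpolation=cv2.INTER_CUBIC)
cv2.imwrite('pics/s2.png',a[:,:,::-1])
E
```

```text
[ 0.44954487 -0.07204695  0.10085172] [-0.69494783  0.21115977  0.18564171]
```

View pics/s2.png

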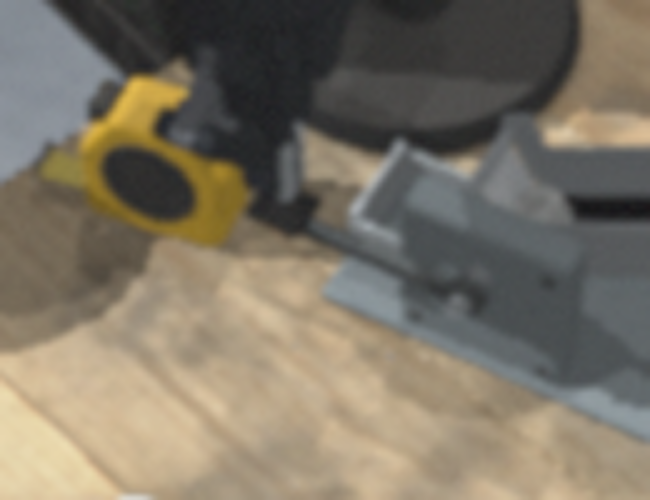

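The fingertips stand just over the pad (about 285,205), so I press now.

Emit:
play_rows([
  {"slide":[0,0,6],"angular":[0,0,0],"claw":-1},
  {"slide":[0,0,6],"angular":[0,0,0],"claw":-1},
  {"slide":[0,0,4],"angular":[0,0,0],"claw":-1},
  {"slide":[0,0,4],"angular":[0,0,0],"claw":-1},
  {"slide":[0,0,0],"angular":[0,0,0],"claw":-1},
])

```text
time: 4.5
ee_pos: [0.4513, -0.0723, 0.0822]
tcp_rot: [180.0, 0.0, 152.0]
wrist_force: [-0.4, 1.8, 3.1]
opening: -0.0
grasp_force: 1.6
```

Emit:
play_rows([
  {"slide":[0,0,4],"angular":[0,0,0],"claw":-1},
  {"slide":[0,0,4],"angular":[0,0,0],"claw":-1},
  {"slide":[-1,0,4],"angular":[0,0,0],"claw":-1},
  {"slide":[0,0,4],"angular":[0,0,0],"claw":-1},
  {"slide":[-1,0,4],"angular":[0,0,0],"claw":-1},
  {"slide":[0,0,2],"angular":[0,0,0],"claw":-1},
  {"slide":[0,0,0],"angular":[0,0,0],"claw":-1},
])

```text
time: 5.2
ee_pos: [0.4536, -0.0735, 0.0603]
tcp_rot: [180.0, 0.1, 152.0]
wrist_force: [0.5, 1.9, 5.5]
opening: 0.0002
grasp_force: 2.7
```

Tip is at 41 mm with about 5.5 N. I'll go on down to the stop.

Emit:
play_rows([
  {"slide":[-1,0,2],"angular":[0,0,0],"claw":-1},
  {"slide":[0,0,2],"angular":[0,0,0],"claw":-1},
  {"slide":[-1,0,1],"angular":[0,0,0],"claw":-1},
  {"slide":[0,0,1],"angular":[0,0,0],"claw":-1},
  {"slide":[0,0,0],"angular":[0,0,0],"claw":-1},
])

```text
time: 5.7
ee_pos: [0.4551, -0.0744, 0.0548]
tcp_rot: [180.0, 0.1, 152.0]
wrist_force: [-2.0, 1.9, 9.9]
opening: -0.0001
grasp_force: 5.1
```

Emit:
play_rows([
  {"slide":[0,0,1],"angular":[0,0,0],"claw":-1},
  {"slide":[0,0,0],"angular":[0,0,0],"claw":-1},
  {"slide":[0,0,0],"angular":[0,0,0],"claw":-1},
  {"slide":[0,0,0],"angular":[0,0,0],"claw":-1},
  {"slide":[0,0,0],"angular":[0,0,0],"claw":-1},
  {"slide":[0,0,0],"angular":[0,0,0],"claw":-1},
  {"slide":[0,0,0],"angular":[0,0,0],"claw":-1},
  {"slide":[0,0,0],"angular":[0,0,0],"claw":-1},
])

```text
time: 6.5
ee_pos: [0.4552, -0.0744, 0.0545]
tcp_rot: [180.0, 0.1, 152.0]
wrist_force: [-4.8, 3.0, 16.5]
opening: -0.0004
grasp_force: 8.4
```

Emit:
play_rows([
  {"slide":[0,0,0],"angular":[0,0,0],"claw":-1},
  {"slide":[0,0,0],"angular":[0,0,0],"claw":-1},
  {"slide":[0,0,0],"angular":[0,0,0],"claw":-1},
  {"slide":[0,0,0],"angular":[0,0,0],"claw":-1},
  {"slide":[0,0,0],"angular":[0,0,0],"claw":-1},
])

```text
time: 7.0
ee_pos: [0.4553, -0.0744, 0.0545]
tcp_rot: [180.0, 0.1, 152.0]
wrist_force: [-5.0, 2.1, 16.1]
opening: -0.0003
grasp_force: 8.4
```

```bash
python3 - <<'E'
from workcell import bot
import cv2,numpy as np
o=bot.get_obs();print(o['ee_pos'],o['wrist_force'])
s=bot.camera('side')[120:220,200:360];c=bot.camera('scene')[130:230,180:340]
a=cv2.resize(np.vstack([s,c]),None,fx=3,fy=3,interpolation=cv2.INTER_CUBIC)
cv2.imwrite('pics/s3.png',a[:,:,::-1])
E
```

```text
[ 0.45525057 -0.07437098  0.05453017] [-5.04874771  2.05669286 16.10040955]
```

View pics/s3.png

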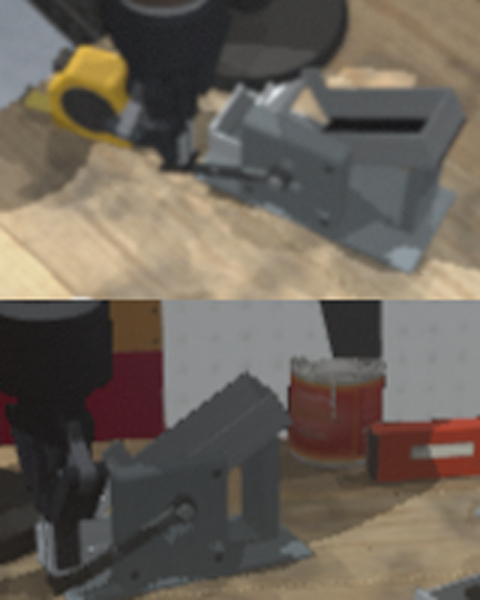

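The lever is down on its stop, the lid is up and the chute is empty. I'll hold a little longer, then ease up at about 20 mm/s.

Emit:
play_rows([
  {"slide":[0,0,0],"angular":[0,0,0],"claw":-1},
  {"slide":[0,0,0],"angular":[0,0,0],"claw":-1},
  {"slide":[0,0,0],"angular":[0,0,0],"claw":-1},
  {"slide":[0,0,0],"angular":[0,0,0],"claw":-1},
  {"slide":[0,0,-1],"angular":[0,0,0],"claw":-1},
  {"slide":[0,0,-1],"angular":[0,0,0],"claw":-1},
  {"slide":[1,0,-2],"angular":[0,0,0],"claw":-1},
  {"slide":[0,0,-2],"angular":[0,0,0],"claw":-1},
])

```text
time: 7.9
ee_pos: [0.4539, -0.0738, 0.0593]
tcp_rot: [180.0, 0.0, 152.0]
wrist_force: [-1.6, 2.4, 4.5]
opening: 0.0003
grasp_force: 2.9
```

Emit:
play_rows([
  {"slide":[1,0,-2],"angular":[0,0,0],"claw":-1},
  {"slide":[0,0,-2],"angular":[0,0,0],"claw":-1},
  {"slide":[1,0,-2],"angular":[0,0,0],"claw":-1},
  {"slide":[0,0,-2],"angular":[0,0,0],"claw":-1},
  {"slide":[1,0,-2],"angular":[0,0,0],"claw":-1},
  {"slide":[0,0,-2],"angular":[0,0,0],"claw":-1},
  {"slide":[0,0,-2],"angular":[0,0,0],"claw":-1},
  {"slide":[0,0,-2],"angular":[0,0,0],"claw":-1},
])

```text
time: 8.7
ee_pos: [0.4512, -0.0723, 0.0754]
tcp_rot: [180.0, -0.0, 152.0]
wrist_force: [1.4, 1.4, 3.9]
opening: -0.0002
grasp_force: 1.9
```

Emit:
play_rows([
  {"slide":[0,0,-2],"angular":[0,0,0],"claw":-1},
  {"slide":[0,0,-2],"angular":[0,0,0],"claw":-1},
  {"slide":[0,0,-2],"angular":[0,0,0],"claw":-1},
  {"slide":[0,0,-2],"angular":[0,0,0],"claw":-1},
  {"slide":[0,0,-2],"angular":[0,0,0],"claw":-1},
  {"slide":[0,0,-2],"angular":[0,0,0],"claw":-1},
  {"slide":[0,0,-2],"angular":[0,0,0],"claw":-1},
  {"slide":[0,0,-2],"angular":[0,0,0],"claw":-1},
])

```text
time: 9.5
ee_pos: [0.4509, -0.0726, 0.0912]
tcp_rot: [-180.0, -0.0, 152.0]
wrist_force: [0.6, 0.1, -0.1]
opening: -0.0004
grasp_force: 0.0
```

Contact ended at rest height, so the lid should be shut. Moving clear and looking.

Emit:
play_rows([
  {"slide":[0,0,-5],"angular":[0,0,0],"claw":-1},
  {"slide":[0,0,-15],"angular":[0,0,0],"claw":-1},
  {"slide":[0,0,-30],"angular":[0,0,0],"claw":-1},
  {"slide":[0,0,-30],"angular":[0,0,0],"claw":-1},
  {"slide":[0,0,-30],"angular":[0,0,0],"claw":-1},
  {"slide":[15,-10,-20],"angular":[0,0,0],"claw":-1},
  {"slide":[25,-15,0],"angular":[0,0,0],"claw":-1},
  {"slide":[25,-15,0],"angular":[0,0,0],"claw":-1},
])

```text
time: 10.3
ee_pos: [0.3743, -0.0773, 0.2228]
tcp_rot: [180.0, 0.1, 152.0]
wrist_force: [-0.8, -0.1, 0.0]
opening: -0.0003
grasp_force: 0.0
```

Emit:
play_rows([
  {"slide":[25,-15,0],"angular":[0,0,0],"claw":-1},
  {"slide":[10,-6,0],"angular":[0,0,0],"claw":-1},
  {"slide":[0,0,0],"angular":[0,0,0],"claw":-1},
  {"slide":[0,0,0],"angular":[0,0,0],"claw":-1},
  {"slide":[0,0,0],"angular":[0,0,0],"claw":-1},
])

```text
time: 10.8
ee_pos: [0.335, -0.0794, 0.2213]
tcp_rot: [180.0, -0.0, 152.0]
wrist_force: [-0.4, 0.4, 1.1]
opening: 0.0
grasp_force: 0.0
```

```bash
python3 - <<'E'
from workcell import bot
import cv2,numpy as np
o=bot.get_obs();print(o['ee_pos'],o['wrist_force'])
s=bot.camera('side')[120:220,200:360];c=bot.camera('wrist')[200:300,230:390]
a=cv2.resize(np.vstack([s,c]),None,fx=3,fy=3,interpolation=cv2.INTER_CUBIC)
cv2.imwrite('pics/s4.png',a[:,:,::-1])
E
```

```text
[ 0.33501891 -0.07937796  0.22129642] [-0.40815087  0.38259428  1.06147073]
```

View pics/s4.png

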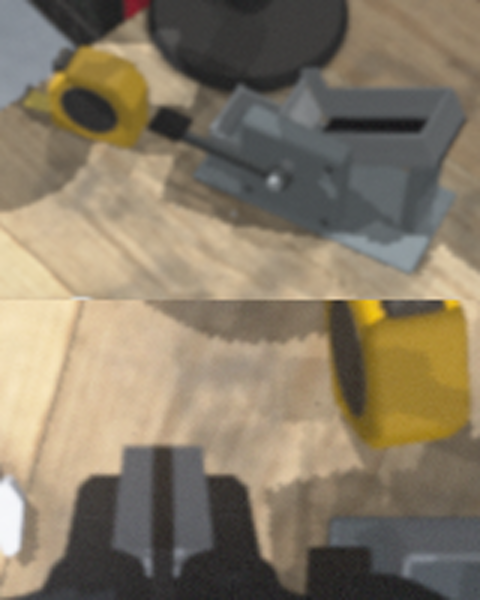

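The lever is back up at (168,122), the lid is shut, the chute is empty so the nut must be in the tray, and the measure hasn't moved. Handing in.

```bash
python3 -c "
from workcell import bot
print(bot.job_done())"
```

```text
the job is handed in; nothing more can be done
None
```

I pressed the nut dispenser's lever to its stop, held it about 2 s, eased it shut and handed the job in with the arm clear; the chute is empty and the lid looks shut, but I did not see the nut in the tray directly and the hand-in gave no verdict.

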